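# Snap a filter cassette shut in the hand press

## Task

Lay the open filter cassette in the nest of the closing press, crosswise between the two jaws, and let go of it. Squeeze the press's two handles together with gently rising force until the lid's resistance peaks, gives and the lid runs fully home, and stop there: too little leaves it open, pressing on crushes its gasket. Then release the handles so that they spring open, leaving the shut cassette in the nest and the things around undisturbed.

Things in the scene. Friction and masses are not known exactly. Their poses are not given: they have to be found in the camera images.
- press: Closing press fixed to the worktop, like a flat-lying nutcracker. Aluminium base plate 150 x 96 x 12 mm; origin on the worktop under the nest's middle; x points from nest to hinges, y to the left handle, z up. Upright hinge pins at (95, +18) and (95, -18) mm. Steel handles pass both sides of the nest at z = 34 mm and end in round grips in front of the plate. Top of everything below z = 46 mm.
- nest (a point): Middle of the nest floor, the plate's top, 12 mm over the worktop; axes as the press. Two low cross walls, 6 mm high, inner faces at x = -24 and +24 mm. Each jaw has a round pad, 18 mm across, centred at x = 0, 22 mm over the nest floor. Handles open, the pad faces stand at y = +27 and -27 mm, but each has been screwed in by up to 2 or out by up to 5 mm, untold, so the closed width varies.
- grip_left (a point): Point to squeeze on the left grip (moves with its handle). Open: press x = -85, y = +31, z = 34 mm. Grips are straight round bars, 8 mm thick, from press x = -65 to -125 mm, only the worktop beneath. Pinch both at once with fingers closing along press y: 70 mm over both when open, roughly 18 to 50 mm when the lid is home. The jaws press with about 1.9 times each finger's force.
- grip_right (a point): The same point on the right grip: press x = -85, y = -31, z = 34 mm when open. Light springs hold the handles open and reopen them on release (about 1 N at each grip).
- handle_left (a joint): Turn of the left handle (press +y side), rad: 0 sprung open, grows inward as it closes; about 0.05 to 0.15 when the cassette is shut, stop at 0.18.
- handle_right (a joint): Turn of the right handle (press -y side), same meaning.
- cassette_center (a point): Centre of the open filter cassette, 22 mm over its underside; z up. Halves side by side along y: white base half 40 x 24 x 44 mm, y = -21 to +3 mm; grey lid half 34 x 9 x 40 mm, y = +12 to +21 mm, carried on it with a seam between. Hold by the base half (y = -9 mm) across the 40 mm (along x), fingertips 8 mm or more over its underside. In the nest its y lies along press y, either way round.
- cassette: The same cassette, origin at the centre of its underside, 22 mm below its centre, same axes; about 0.09 kg. 42 mm long along y while open, about 36 mm shut. The lid is to be closed by the press only, never by the fingers. Beyond and to the right of it stands the centrifuge, a 250 mm tall box (world x over 0.54 m, y from -0.16 to -0.51 m): keep the gripper clear of it.
- lid (a joint): Travel of the lid onto the base, m: 0 open; resistance rises to a peak near 0.001, then gives way, and under the same force the lid runs on at once to its shut place at 0.006 to 0.007 (home: over 0.0055) and stays where it is left. The peak lies between 5 and 10 N at each grip: feel for it. The grips then close by some 8 mm. Against the base, 13 N at each grip (23 N a pad) crushes it, as does closing fast and hard.
- stain_bottle_1: Bystander: amber dropper bottle, 37 mm across, 100 mm tall; origin at the centre of its underside. Leave it where it is.
- sample_cup_2: Bystander: clear specimen cup with white lid, 66 mm across, 69 mm tall; origin at the centre of its underside. Leave it where it is.
- bench_timer: Bystander: white bench timer with a small display, 48 x 68 x 32 mm; origin at the centre of its underside. Leave it where it is.
- label_roll: Bystander: white label roll, 72 mm across, 52 mm tall; origin at the centre of its underside. Leave it where it is.

How it is judged:
On the way, in this order (a step that is already met when the one before it is completed fails the run):
1. the open cassette stands in the nest between the jaws, let go (x of cassette_center in the frame of press between -0.008 and 0.008 m and y of cassette_center in the frame of press between -0.014 and 0.014 m and z of cassette_center in the frame of press below 0.038 m and angle between the y axis of cassette_center and the y axis of press, either way round below 0.2 rad and angle between cassette_center's own z axis and vertical below 0.1 rad and value of joint lid below 0.003 m and contact force between the fingers and cassette below 0.3 N), for 0.2 s.
2. the handles are squeezed and the lid has given and gone home (value of joint lid above 0.0055 m and value of joint each of handle_left, handle_right above 0.03 rad), for 0.1 s.
At the end, for the whole second after the job is handed in: The cassette stands at rest in the nest (centre within 8 mm of the nest's middle along the press, 14 mm across it, square within 0.2 rad), its lid snapped on (lid joint over 5.5 mm), the handles released and sprung open (under 0.03 rad) (x of cassette_center in the frame of press between -0.008 and 0.008 m and y of cassette_center in the frame of press between -0.014 and 0.014 m and z of cassette_center in the frame of press below 0.038 m and angle between the y axis of cassette_center and the y axis of press, either way round below 0.2 rad and angle between cassette_center's own z axis and vertical below 0.1 rad and value of joint lid above 0.0055 m and value of joint each of handle_left, handle_right below 0.03 rad and linear speed of cassette below 0.02 m/s); the robot touches nothing.
It fails at once if the cassette is crushed: the two pads together bear on it with more than 46 N (23 N each) (contact force between press and cassette above 46 N).
It fails at once if the lid is pushed on outside the press (value of joint lid above 0.003 m and horizontal distance between cassette_center and press above 0.03 m).
It fails at once if the lid is pushed on with the fingers instead of the press (value of joint lid between 0.0025 and 0.0055 m and contact force between the fingers and cassette above 1 N).
It fails at once if a bystander is moved by more than 20 mm or tipped (distance of any of stain_bottle_1, sample_cup_2, bench_timer, label_roll from where it was at the start of the episode above 0.02 m or angle between any of stain_bottle_1, sample_cup_2, bench_timer, label_roll's own z axis and vertical above 0.3 rad).
It also fails if it takes over 56 s, if anything falls off the work surface, if the arm or the gripper's body presses on something with over 40 N, if the wrist force passes 120 N, or if a joint passes its speed limit or range.

## Robot

A 7-joint arm with a two-finger parallel gripper is mounted at the origin on a cart in front of the work surface, level with it; the furniture and walls round the work are solid. World frame = base frame: x ahead of the robot, y to its left, z up, the work surface at z = 0. Lengths are in m, angles in rad, forces in N, time in s.
With the tool pointing down it reaches from about 0.35 to 0.9 m from the base axis. Payload 8.1 kg.
Tool frame: the origin (TCP) lies at the centre of the arm's flange, where the gripper is bolted on; the fingertips stand 178 mm ahead of it and the grasp point (between the pads) lies 159 mm ahead of it; z points along the fingers, y is the line along which they close (so a half turn about z gives the same grasp; the last joint's range is limited). The gripper opens to 92 mm and grips with 3 to 60 N. Pads are 19 mm wide; open, the fingers measure 130 mm over their backs; the gripper's body (75 mm by 190 mm) begins 47 mm behind the grasp point.
Start: joints at [1.238, 0.434, 0.025, 1.573, -0.012, 1.134, -0.075], TCP at [0.142, -0.609, 0.405] pointing down, gripper open.
Joint ranges: [-2.62, 2.62], [-0.44, 2.09], [-1.27, 1.32], [0.08, 2.57], [-1.32, 4.46], [0.12, 2], [-2.74, 2.74]. Speed limits (rad/s): [2.22, 2.22, 3.01, 3.01, 3.14, 3.14, 3.14].

## Interface

Orientations are given as a rotation vector (axis times angle).
In Python, from cell import arm gives the robot as it stands. The module is installed in compiled form; this text tells all that it offers.
- The arm moves only by the shell command python3 -m inch 'ROWS' [FORCE]. ROWS is text: rows parted by semicolons, each of 5 numbers parted by spaces: the shift along the tool's x, y, z in m, then the turn about the tool's z in rad, then the finger opening in m, from 0 to 0.0918. In form: x y z roll fingers; .... A call has 1 to 5 rows; each row is the pose to reach, as a shift and turn from the pose commanded when the call began, along the tool's axes at that moment; what a row does not reach only later rows make up. A row lasts 1/10 s, in which the tool goes at most 50 mm and 8.59 degrees, less where a joint would pass 70% of its speed; a pose out of reach is approached as far as the arm can. A call with a gripper value outside its range is refused whole. The fingers move at their own pace and stop on an object; FORCE is the grip in N (left out, the last holds). Time passes only in rows, so rows that repeat a pose let the fingers close. It gives the time, the measured TCP pose, the force, the opening and the grip force at its end, in the units of the state.
- arm.observe(): the state, without advancing time (a new reading comes with each control period).
- arm.get_image(name): name is "side" or "top"; returns the picture (384x512x3 uint8, red, green, blue); there is no depth.
- arm.get_calibration(name): a dict with "intrinsics" (3x3 intrinsics, pixels), "pose" (4x4, takes a point from camera to world coordinates). Camera axes: x right, y up, looking along -z (the intrinsics and any distortion apply to the point x, -y, -z); pixel columns grow to the right and rows downward; lengths in m; the calibration is good to about 2 mm. A picture is of the moment at which its call begins. get_calibration takes no time and is no camera call.
- arm.sign_off(): hands the job in; it is judged then, once.
Trained networks look in the newest picture that a camera, given by its name, has taken for a name from the list of things; names that differ only in an ending like _2 or _b are one class to them, and where a whole thing is asked for, a point or a joint stands for the part that bears it (a point fixed in the world has none). Each returns a list of dicts, best first, with "conf" (0 to 1); they miss things now and then, are a little off and sometimes report something else, mostly with a low value. They report only what shows in the picture. A call takes as long as a camera call.
- arm.look_for(camera, query): "point" ([row, column] in pixels, amid what is visible of it).
- arm.silhouettes(camera, query): "region" (384x512 bool, what is visible of it) and "point" ([row, column] in pixels, amid what is visible of it).
- arm.place_of(camera, query): "point" ([row, column] in pixels: a listed point, or the origin of a listed thing).
The state is a dict: "clock": time; "joints": joint angles; "dq": joint speeds; "joint_efforts": joint torques, N m; "position": TCP position; "ee_rot": TCP orientation; "force": force on the tool from outside, world axes, zero at the start; "ft_torque": the same for the moment, N m; "width": opening from 0.0 (shut) to 1.0 (fully open); "gripper_force": force on a finger pad.
Only numpy, scipy, OpenCV 4.12 (cv2) and the standard library are available. Lean on these libraries where they do the work, as an engineer would, in place of code of your own. Each camera call takes 0.05 s, during which the arm holds its last target. There are 200 camera calls.

## Working session

There is one attempt and no reset: what is moved stays moved. The work goes in short steps, Python scripts to look and compute and a shell command to move; the robot and the scene stay as the last step left them, time stands still between calls to the robot, and variables do not carry over. Pictures are saved under pics/ and viewed, at most 10 in all, crops included, and the job is handed in when it is done.

```bash
mkdir -p pics; cat > h.py <<'E'
import numpy as np, cv2
from cell import arm
from scipy.spatial.transform import Rotation as R
def ray(cam,p):
    c=arm.get_calibration(cam);K=np.array(c["intrinsics"]);T=np.array(c["pose"])
    r,q=p
    d=np.array([(q-K[0,2])/K[0,0],-(r-K[1,2])/K[1,1],-1.])
    return T[:3,3],T[:3,:3]@d
def atz(cam,p,z):
    o,d=ray(cam,p);return o+d*(z-o[2])/d[2]
def proj(cam,P):
    c=arm.get_calibration(cam);K=np.array(c["intrinsics"]);T=np.array(c["pose"])
    v=T[:3,:3].T@(np.asarray(P)-T[:3,3]);return [K[1,2]-K[1,1]*v[1]/-v[2],K[0,2]+K[0,0]*v[0]/-v[2]]
def tri(p1,p2,c1="top",c2="side"):
    A=[];b=[]
    for c,p in((c1,p1),(c2,p2)):
        o,d=ray(c,p);d=d/np.linalg.norm(d);M=np.eye(3)-np.outer(d,d);A.append(M);b.append(M@o)
    return np.linalg.lstsq(np.vstack(A),np.hstack(b),rcond=None)[0]
def snap(cam,name):
    im=arm.get_image(cam);cv2.imwrite("pics/%s.png"%name,im[:,:,::-1].copy());return im
E
python3 - <<'E'
from h import *
np.set_printoptions(precision=4,suppress=True)
ims=[snap(c,c+"0") for c in("top","side")]
cv2.imwrite("pics/both0.png",cv2.resize(np.hstack(ims)[:,:,::-1],(800,300)))
for c in("top","side"):
    cal=arm.get_calibration(c);print(c,cal["intrinsics"],cal["pose"],cal.keys())
Z=dict(press=0,nest=.012,grip_left=.034,grip_right=.034,cassette_center=.022,cassette=0,stain_bottle_1=0,sample_cup_2=0,bench_timer=0,label_roll=0)
for q,z in Z.items():
    for c in("top","side"):
        for d in arm.place_of(c,q)[:2]:
            print(q,c,round(d["conf"],2),np.round(d["point"],1),atz(c,d["point"],z))
s=arm.observe();print(s)
E
```

```text
top [[415.9185   0.     252.9238]
 [  0.     415.9185 186.7307]
 [  0.       0.       1.    ]] [[-0.006   0.9974 -0.0713  0.5157]
 [-0.9995 -0.0081 -0.0291  0.1297]
 [-0.0296  0.0711  0.997   1.0599]
 [ 0.      0.      0.      1.    ]] dict_keys(['intrinsics', 'pose'])
side [[382.7696   0.     252.7549]
 [  0.     382.7696 189.2377]
 [  0.       0.       1.    ]] [[ 0.8978 -0.3689  0.2405  0.812 ]
 [ 0.4403  0.7585 -0.4803 -0.3204]
 [-0.0053  0.5372  0.8435  0.9126]
 [ 0.      0.      0.      1.    ]] dict_keys(['intrinsics', 'pose'])
press top 0.66 [187. 234.] [0.5913 0.2092 0.    ]
press top 0.44 [221.8 354.4] [ 0.5008 -0.0949  0.    ]
press side 0.82 [192.5 265.1] [0.5878 0.2046 0.    ]
nest top 0.96 [187.2 238.2] [0.5898 0.1976 0.012 ]
nest side 0.67 [188.3 265. ] [0.5846 0.2101 0.012 ]
nest side 0.4 [267.3 180.7] [ 0.4958 -0.0908  0.012 ]
grip_left top 0.94 [221.2 229. ] [0.5045 0.2192 0.034 ]
grip_left side 0.61 [170.2 239.8] [0.5008 0.2209 0.034 ]
grip_right top 0.67 [221.8 254.8] [0.5026 0.1556 0.034 ]
grip_right side 0.73 [188.9 235.7] [0.5192 0.1605 0.034 ]
cassette_center 
[... 577 characters left out ...]
2107 0.    ]
bench_timer side 0.79 [134.6 267.5] [0.5043 0.4001 0.    ]
label_roll top 0.75 [158.  154.5] [0.6681 0.415  0.    ]
label_roll side 0.93 [149.6 319.2] [ 0.6698  0.4146 -0.    ]
{'clock': 1.1, 'joints': array([ 1.2384,  0.4345,  0.025 ,  1.5732, -0.0116,  1.134 , -0.0751]), 'dq': array([ 0.0008, -0.0001, -0.0008,  0.0007, -0.0006,  0.0002, -0.0018]), 'joint_efforts': array([ -0.0007, -66.7682,   0.9836, -31.481 ,  -0.0606,   0.0329,
         0.    ]), 'position': array([ 0.1424, -0.6086,  0.4048]), 'ee_rot': array([3.1208, 0.36  , 0.    ]), 'force': array([0.0353, 0.2467, 0.5474]), 'ft_torque': array([ 0.0371,  0.0057, -0.0098]), 'gripper_force': 0.0, 'width': 0.9985671206223649}
```

View pics/top0.png

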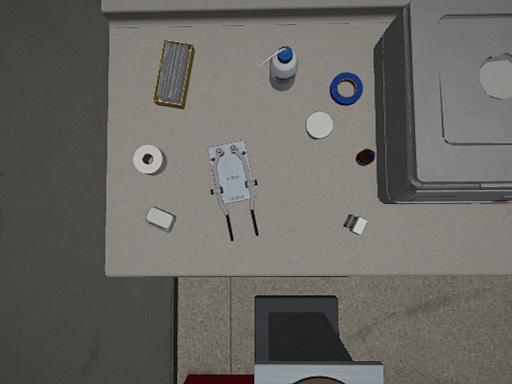

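View pics/side0.png

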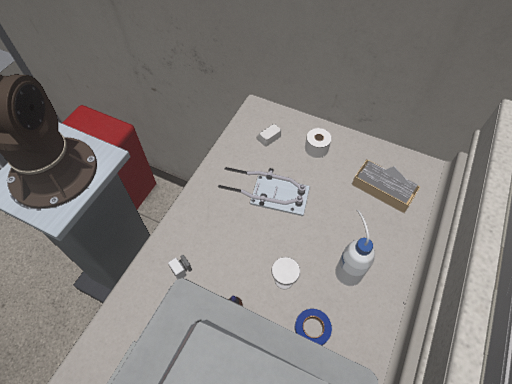

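The top view shows the press plate at rows 140-203, columns 207-255, with its grips down to about row 240. The cassette is near (224, 355), grey lid on the left and white base on the right. The side view shows the press around (190, 270) and the cassette at (266, 180). I'll zoom in on both for precise poses.

```bash
python3 - <<'E'
from h import *
np.set_printoptions(precision=4,suppress=True)
t=cv2.imread("pics/top0.png");s=cv2.imread("pics/side0.png")
def crop(im,r,c,h,w,k): return cv2.resize(im[r:r+h,c:c+w],None,fx=k,fy=k,interpolation=cv2.INTER_CUBIC)
a=crop(t,132,195,115,75,5)   # 575x375
b=crop(t,209,336,30,38,10)   # 300x380
c=crop(s,251,160,28,38,10)   # 280x380
out=np.zeros((580,760,3),np.uint8);out[:575,:375]=a;out[:300,380:760]=b;out[300:580,380:760]=c
cv2.imwrite("pics/crop0.png",out)
for q in("press","cassette"):
  for cam in("top","side"):
    arm.get_image(cam)
    for d in arm.silhouettes(cam,q)[:1]:
        m=d["region"].astype(np.uint8);ys,xs=np.nonzero(m)
        print(q,cam,d["conf"],d["point"],m.sum(),ys.min(),ys.max(),xs.min(),xs.max(),cv2.minAreaRect(np.c_[xs,ys].astype(np.float32)))
for _ in range(3):
  arm.get_image("top");arm.get_image("side")
  for q in("grip_left","grip_right","nest","cassette_center"):
    print(q,[np.round(d["point"],1) for cam in("top","side") for d in arm.place_of(cam,q)[:1]])
E
```

```text
press top 0.96 [174.0, 230.1] 2527 140 239 208 257 ((233.6455078125, 189.85662841796875), (95.51901245117188, 45.28560256958008), 79.11447143554688)
press side 0.78 [192.0, 272.5] 2097 167 215 218 308 ((264.08489990234375, 187.45281982421875), (89.97116088867188, 39.834556579589844), 15.945395469665527)
cassette top 0.89 [221.5, 356.1] 306 214 233 344 366 ((354.5000305175781, 223.50001525878906), (20.124608993530273, 16.54690170288086), 26.56505012512207)
cassette side 0.79 [269.0, 181.5] 303 257 277 169 190 ((180.10000610351562, 267.20001220703125), (20.124608993530273, 17.8885440826416), 63.43495178222656)
grip_left [array([221.9, 228.4]), array([172.2, 237.8])]
grip_right [array([218.6, 252.7]), array([188.2, 234.4])]
nest [array([184.9, 234.9]), array([190.1, 268.4])]
cassette_center [array([221.8, 354.7]), array([266.4, 179.5])]
grip_left [array([221.8, 230. ]), array([171.9, 238.6])]
grip_right [array([217.9, 253.3]), array([187.4, 233. ])]
nest [array([186.7, 235. ]), array([189.5, 265.1])]
cassette_center [array([224.1, 354.3]), array([268. , 179.3])]
grip_left [array([219.5, 226.7]), array([170.7, 236.9])]
grip_right [array([217.9, 252.6]), array([188.5, 235.3])]
nest [array([183.5, 235.1]), array([190.5, 267.1])]
cassette_center [array([225.2, 352.9]), array([268.6, 184.6])]
```

View pics/crop0.png

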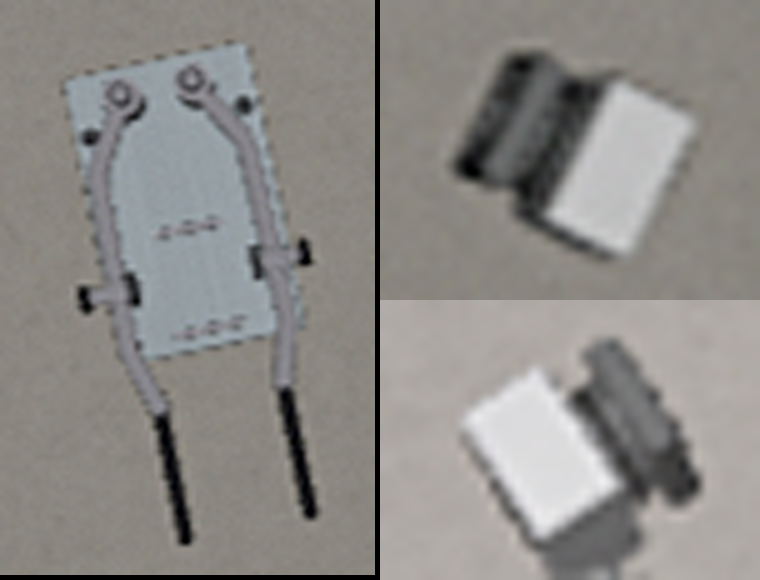

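```bash
cat > fit.py <<'E'
from h import *
from scipy.optimize import least_squares
np.set_printoptions(precision=4,suppress=True)
def fit(obs,x0):
    # obs: (cam,[row,col],model xyz)
    def f(p):
        c,s=np.cos(p[2]),np.sin(p[2]);r=[]
        for cam,px,m in obs:
            P=[p[0]+c*m[0]-s*m[1],p[1]+s*m[0]+c*m[1],m[2]]
            r+=list(np.array(proj(cam,P))-px)
        return np.array(r)
    s=least_squares(f,x0,loss="soft_l1");return s.x,f(s.x).reshape(-1,2)
E
python3 - <<'E'
from fit import *
C=lambda X,Y,k,r,c:[r+(Y+.5)/k-.5,c+(X+.5)/k-.5]
A=[((162,415),(-.065,.031,.034)),((186,542),(-.125,.031,.034)),((286,388),(-.065,-.031,.034)),((311,517),(-.125,-.031,.034)),
((190,230),(.024,0,.018)),((208,328),(-.024,0,.018)),((122,94),(.095,.018,.042)),((192,78),(.095,-.018,.042))]
print(*fit([("top",C(*p,5,132,195),m) for p,m in A],[.59,.2,.1]),sep="\n")
B=[((620,78),(.02,.003,.044)),((695,125),(.02,-.021,.044)),((630,258),(-.02,-.021,.044)),((548,215),(-.02,.003,.044))]
S=[((535,368),(-.02,.003,.044)),((625,490),(.02,.003,.044)),((543,535),(.02,-.021,.044)),((462,415),(-.02,-.021,.044))]
oT=[("top",C(x-380,y,10,209,336),m) for (x,y),m in B]
oS=[("side",C(x-380,y-300,10,251,160),m) for (x,y),m in S]
for o in(oT,oS,oT+oS): print(*fit(o,[.5,-.09,-.4]),sep="\n")
r=R.from_rotvec(arm.observe()["ee_rot"]).as_matrix();print(r)
E
```

```text
[0.5893 0.2066 0.1996]
[[ 0.5016  0.01  ]
 [-0.9249  0.0819]
 [ 0.7503 -0.1956]
 [-1.0782 -0.2101]
 [ 0.3504 -0.0235]
 [-0.6251  0.2069]
 [ 0.2141 -0.0384]
 [ 0.403   0.1782]]
[ 0.4969 -0.0908 -0.5068]
[[-0.564  -0.1601]
 [-0.4833  1.203 ]
 [ 0.813  -0.0363]
 [ 0.3021 -0.7052]]
[ 0.4981 -0.0928 -0.4691]
[[-0.7546  0.6226]
 [-0.3673  0.2858]
 [ 1.0041 -0.2294]
 [ 0.2015 -0.7012]]
[ 0.4974 -0.0917 -0.4859]
[[-0.8508  0.0434]
 [-0.9543  1.5013]
 [ 0.5048  0.5741]
 [ 0.1784 -0.191 ]
 [-1.3289  0.7855]
 [-0.8027  0.2016]
 [ 0.4292 -0.3953]
 [-0.5094 -0.6128]]
[[ 0.9737  0.2277 -0.    ]
 [ 0.2277 -0.9737 -0.0001]
 [-0.      0.0001 -1.    ]]
```

The fits agree with the networks:
- **Press:** (0.589, 0.207), yaw 0.20.
- **Cassette:** (0.497, -0.092), yaw about -0.49.

A straight grasp would put the gripper body into the centrifuge's corner. I'll hook the cassette with the far finger first and drag it clear.

```bash
cat > go.py <<'E'
# usage: go.py x y zgrasp yaw : prints the tool-axis shift to bring the grasp point there, fingers along yaw
import sys
from h import *
x,y,z,w=map(float,sys.argv[1:5]);s=arm.observe()
M=R.from_rotvec(s["ee_rot"]).as_matrix()
d=M.T@(np.array([x,y,z+.159])-s["position"])
yaw=np.arctan2(M[1,1],M[0,1]);r=-(w-yaw);r=(r+np.pi/2)%np.pi-np.pi/2
print("shift",np.round(d,4),"roll",round(r,3),"now",np.round(s["position"]-[0,0,.159],4),"yaw",round(yaw,3),"j",np.round(s["joints"],2),"t",s["clock"])
E
python3 -m inch '.445 -.432 0 -.96 .0918;.445 -.432 0 -.96 .0918;.445 -.432 0 -.96 .0918;.445 -.432 0 -.96 .0918;.445 -.432 0 -.96 .0918' 20
python3 go.py .4773 -.0866 .246 -.38
```

```text
clock: 3.5
position: [0.2781, -0.3964, 0.405]
ee_rot: [2.767, 1.486, -0.0]
force: [1.1, -0.0, 0.1]
width: 1.002
gripper_force: 0.0
shift [ 3.683e-01 -5.000e-03 -2.000e-04] roll -0.205 now [ 0.2781 -0.3964  0.246 ] yaw -0.585 j [ 1.04  0.22 -0.23  1.89  0.06  1.04  0.2 ] t 3.5
```

```bash
python3 -m inch '.368 -.005 0 -.205 .0918;.368 -.005 0 -.205 .0918;.368 -.005 0 -.205 .0918;.368 -.005 0 -.205 .0918;.368 -.005 0 -.205 .0918' >/dev/null
python3 go.py .4773 -.0866 .246 -.38
```

```text
shift [1.166e-01 2.030e-02 1.000e-04] roll -0.007 now [ 0.4145 -0.1869  0.2461] yaw -0.387 j [ 0.69  0.19 -0.44  1.94  0.1   1.03 -0.18] t 4.0
```

```bash
python3 -m inch '.117 .020 0 -.005 .0918;.117 .020 0 -.005 .0918;.117 .020 0 -.005 .0918;.117 .020 .08 -.005 .0918;.117 .020 .08 -.005 .0918' >/dev/null
python3 go.py .4773 -.0866 .031 -.38
python3 - <<'E'
from h import *
cv2.imwrite("pics/top1.png",cv2.resize(arm.get_image("top")[150:280,270:430,::-1],None,fx=4,fy=4,interpolation=2))
E
```

```text
shift [0.0007 0.0007 0.1331] roll 0.001 now [ 0.4764 -0.087   0.1641] yaw -0.379 j [ 0.45  0.35 -0.48  1.98  0.21  0.86 -0.52] t 4.5
```

View pics/top1.png

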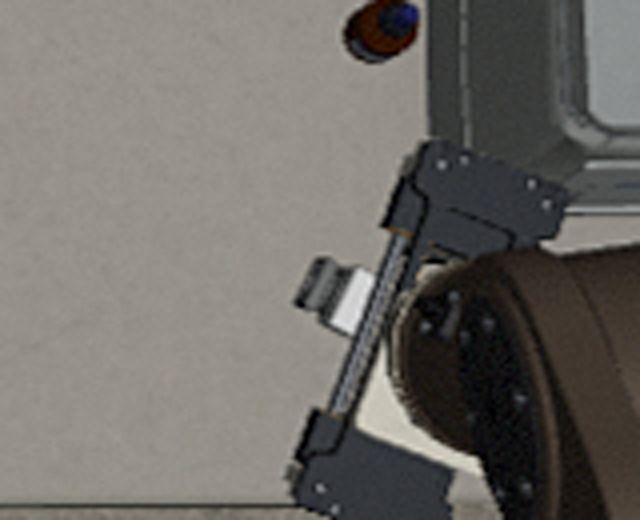

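The gripper stands over the cassette, whose white base is at crop (350, 305). The body's far corner passes close to the centrifuge's corner at about crop (430, 213). I'll turn and shift slightly for more clearance before descending.

```bash
python3 go.py .4796 -.0822 .031 -.36; python3 -m inch '.005 -.002 0 -.02 .0918;.005 -.002 0 -.02 .0918;.005 -.002 .05 -.02 .0918;.005 -.002 .09 -.02 .0918;.005 -.002 .12 -.02 .0918' 
python3 go.py .4796 -.0822 .031 -.36
```

```text
shift [0.007  0.0034 0.1291] roll -0.02 now [ 0.4746 -0.0876  0.1601] yaw -0.38 j [ 0.45  0.35 -0.48  1.98  0.21  0.86 -0.52] t 4.55
clock: 5.05
position: [0.4772, -0.0828, 0.2048]
ee_rot: [2.583, 1.784, 0.003]
force: [-0.3, -0.2, -0.4]
width: 0.998
gripper_force: 0.0
shift [0.0014 0.002  0.0148] roll -0.002 now [ 0.4772 -0.0828  0.0458] yaw -0.362 j [ 0.37  0.52 -0.4   2.09  0.36  0.59 -0.65] t 5.05
```

```bash
python3 -m inch '0 0 .010 0 .0918;0 0 .010 0 .0918;0 -.015 .010 0 .0918;0 -.03 .010 0 .0918;0 -.045 .010 0 .0918' 
python3 -m inch '0 -.01 0 0 .0918;0 -.015 0 0 .0918;0 -.015 0 0 .0918'
python3 - <<'E'
from h import *
a=arm.get_image("top")[195:270,310:410,::-1];b=arm.get_image("side")[230:305,130:230,::-1]
cv2.imwrite("pics/m2.png",cv2.resize(np.vstack([a,b]),None,fx=4,fy=4,interpolation=2))
E
```

```text
clock: 5.55
position: [0.4353, -0.0666, 0.1971]
ee_rot: [2.582, 1.784, 0.005]
force: [0.8, -0.5, -0.6]
width: 0.999
gripper_force: 0.2
clock: 5.85
position: [0.4206, -0.0612, 0.1957]
ee_rot: [2.583, 1.786, 0.002]
force: [0.5, -0.7, 0.3]
width: 1.001
gripper_force: 0.0
```

View pics/m2.png

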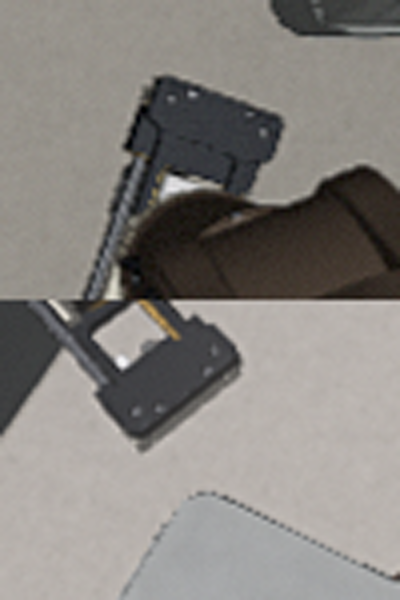

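The crops show the gripper well clear of the centrifuge. The cassette sits inside the far finger, but the arm hides most of it. I'll lift and move aside so I can measure it again.

```bash
python3 -m inch '0 .006 0 0 .0918;0 .006 -.05 0 .0918;0 .006 -.1 0 .0918;-.05 .006 -.12 0 .0918;-.09 .006 -.12 0 .0918' >/dev/null
python3 -m inch '-.04 0 0 0 .0918;-.04 0 0 0 .0918;-.04 0 0 0 .0918'
python3 - <<'E'
from h import *
np.set_printoptions(precision=4,suppress=True)
t=snap("top","top3");s=snap("side","side3")
for c in("top","side"):
    for q in ("cassette","cassette_center"):
      for d in arm.place_of(c,q)[:2]: print(q,c,round(d["conf"],2),np.round(d["point"],1),atz(c,d["point"],.022 if "_" in q else 0))
for c,i in(("top",t),("side",s)):
    r,q=np.round(proj(c,[.445,-.072,.022])).astype(int);print(c,r-20,q-20)
    cv2.imwrite("pics/c_%s.png"%c,cv2.resize(i[r-20:r+20,q-20:q+20,::-1],None,fx=10,fy=10,interpolation=2))
cv2.imwrite("pics/m3.png",np.hstack([cv2.imread("pics/c_top.png"),cv2.imread("pics/c_side.png")]))
E
```

```text
clock: 6.75
position: [0.3801, -0.186, 0.3148]
ee_rot: [-2.587, -1.782, -0.0]
force: [0.9, -0.1, -0.9]
width: 0.998
gripper_force: 0.0
cassette top 0.87 [244.  348.1] [ 0.4453 -0.0778  0.    ]
cassette_center top 0.52 [244.7 347.2] [ 0.445  -0.0713  0.022 ]
cassette_center top 0.4 [186.1 234.2] [0.5919 0.207  0.022 ]
cassette side 0.85 [254.4 168.1] [ 0.4442 -0.0724  0.    ]
cassette side 0.41 [190.7 263.7] [0.5817 0.2083 0.    ]
cassette_center side 0.89 [250.2 165. ] [ 0.4399 -0.0723  0.022 ]
top 225 327
side 231 147
```

View pics/m3.png

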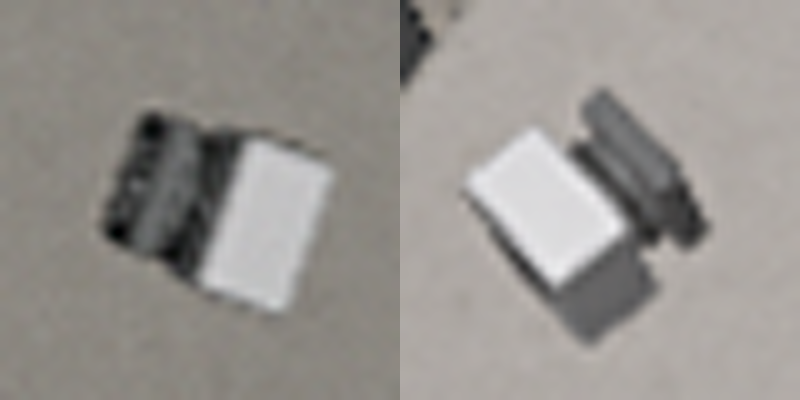

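The cassette is intact and clear of the centrifuge, with its white top centred at crop (268, 225) in the top view and its lid to the left. Fitting its corners now.

```bash
python3 - <<'E'
from fit import *
C=lambda X,Y,k,r,c:[r+(Y+.5)/k-.5,c+(X+.5)/k-.5]
m=[(.02,.003,.044),(.02,-.021,.044),(-.02,-.021,.044),(-.02,.003,.044)]
oT=[("top",C(x,y,10,225,327),k) for (x,y),k in zip([(248,138),(333,168),(285,313),(203,282)],m)]
oS=[("side",C(x-400,y,10,231,147),k) for (x,y),k in zip([(628,232),(557,285),(467,180),(532,128)],m)]
for o in(oT,oS,oT+oS):
    p,r=fit(o,[.445,-.07,-.4]);print(p,abs(r).max())
c,s=np.cos(p[2]),np.sin(p[2]);print("grasp",p[0]+s*.009,p[1]-c*.009)
E
```

```text
[ 0.4439 -0.0729 -0.348 ] 1.0360849936682257
[ 0.445  -0.0762 -0.3538] 0.9948899111931553
[ 0.4443 -0.0745 -0.3476] 1.4843948270541887
grasp 0.44120800861670734 -0.08297113676523762
```

```bash
python3 go.py .4412 -.083 .033 -.348
```

```text
shift [0.116  0.0213 0.1227] roll -0.011 now [ 0.3805 -0.1841  0.1557] yaw -0.359 j [ 0.73  0.26 -0.48  2.12  0.17  0.79 -0.21] t 7.05
```

```bash
python3 -m inch '.116 .021 0 -.011 .0918;.116 .021 0 -.011 .0918;.116 .021 0 -.011 .0918;.116 .021 .04 -.011 .0918;.116 .021 .06 -.011 .0918' >/dev/null
python3 go.py .4412 -.083 .033 -.348
```

```text
shift [-0.0005  0.0008  0.0612] roll 0.001 now [ 0.4407 -0.0823  0.0942] yaw -0.347 j [ 0.44  0.41 -0.48  2.13  0.29  0.67 -0.58] t 7.55
```

```bash
python3 -m inch '0 0 .03 0 .0918;0 0 .060 0 .0918;0 0 .060 0 .0918;0 0 .060 0 .04;0 0 .060 0 .03' 12
python3 -m inch '0 0 0 0 .03;0 0 0 0 .03;0 0 0 0 .03;0 0 0 0 .03'; python3 go.py .4412 -.083 .033 -.348
```

```text
clock: 8.05
position: [0.4413, -0.0836, 0.196]
ee_rot: [2.573, 1.801, 0.002]
force: [0.7, -0.4, 0.2]
width: 0.876
gripper_force: 0.0
clock: 8.45
position: [0.4407, -0.084, 0.1951]
ee_rot: [2.574, 1.8, 0.001]
force: [1.1, 0.4, -0.6]
width: 0.526
gripper_force: 0.0
shift [0.0011 0.0001 0.0031] roll -0.002 now [ 0.4407 -0.084   0.0361] yaw -0.35 j [ 0.38  0.5  -0.41  2.18  0.39  0.53 -0.67] t 8.45
```

```bash
python3 -m inch '0 0 0 0 .03;0 0 0 0 .03;0 0 0 0 .03;0 0 -.03 0 .03;0 0 -.07 0 .03' 
python3 go.py .5875 .1978 .1 .2
```

```text
clock: 8.95
position: [0.4397, -0.0838, 0.264]
ee_rot: [-2.571, -1.799, 0.005]
force: [1.6, -0.4, -0.6]
width: 0.435
gripper_force: 12.0
shift [0.3152 0.0424 0.0047] roll -0.55 now [ 0.4397 -0.0838  0.105 ] yaw -0.35 j [ 0.46  0.39 -0.49  2.12  0.28  0.7  -0.57] t 8.95
```

```bash
python3 -m inch '.31 .04 0 -.55 .03;.31 .04 0 -.55 .03;.31 .04 0 -.55 .03;.31 .04 0 -.55 .03;.31 .04 0 -.55 .03' >/dev/null
python3 go.py .5911 .1978 .1 .2
```

```text
shift [0.0501 0.0459 0.0052] roll 0.003 now [0.5563 0.1395 0.1053] yaw 0.203 j [ 0.09  0.59 -0.61  1.82  0.42  0.87 -0.52] t 9.45
```

```bash
python3 -m inch '.05 .046 0 .003 .03;.05 .046 0 .003 .03;.05 .046 0 .003 .03;.05 .046 0 .003 .03;.05 .046 0 .003 .03' >/dev/null
python3 go.py .5911 .1978 .05 .2
python3 - <<'E'
from h import *
np.set_printoptions(precision=4,suppress=True)
t=snap("top","top4");s=snap("side","side4")
out=[]
for c,i in(("top",t),("side",s)):
    r,q=np.round(proj(c,[.589,.207,.05])).astype(int);print(c,r-45,q-40)
    out.append(cv2.resize(i[r-45:r+55,q-40:q+40,::-1],None,fx=5,fy=5,interpolation=2))
cv2.imwrite("pics/m4.png",np.hstack(out))
E
```

```text
shift [0.0031 0.0013 0.0552] roll -0.004 now [0.5905 0.1946 0.1052] yaw 0.196 j [-0.02  0.65 -0.59  1.69  0.43  0.93 -0.58] t 9.95
top 141 193
side 137 226
```

View pics/m4.png

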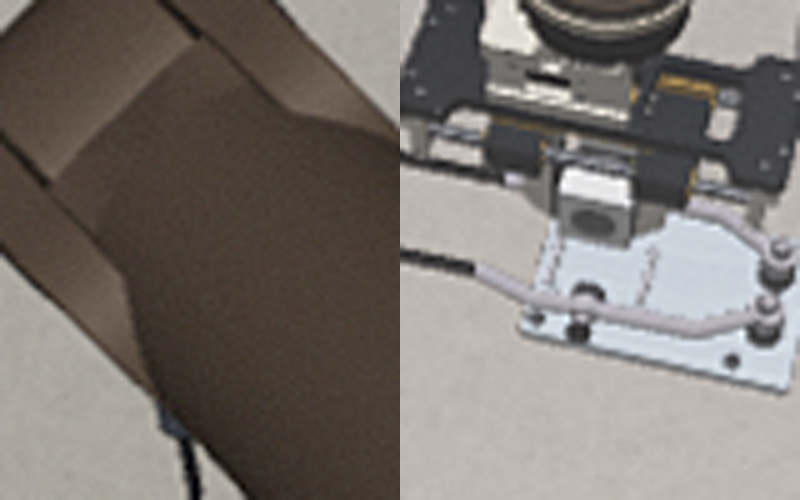

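The top view is hidden by the arm. The side view shows the cassette hanging upright over the nest, its white face at about crop (597, 215), with the hinges at (782, 245) and (768, 303). I'll check both poses with the side camera before lowering.

```bash
python3 - <<'E'
from fit import *
C=lambda X,Y:[137+(Y+.5)/5-.5,226+(X-400+.5)/5-.5]
# predicted crop pixel of model points given press pose
def crop(P): r,c=proj("side",P);return np.round([(c-226+.5)*5+400-.5,(r-137+.5)*5-.5])
def W(p,m): c,s=np.cos(p[2]),np.sin(p[2]);return [p[0]+c*m[0]-s*m[1],p[1]+s*m[0]+c*m[1],m[2]]
p=[.5893,.2066,.1996]
for n,m in dict(hl=(.095,.018,.042),hr=(.095,-.018,.042),wf=(.024,0,.018),wb=(-.024,0,.018),wfr=(.024,-.017,.018),pr=(0,-.031,.034),gr=(-.065,-.031,.034)).items(): print(n,crop(W(p,m)))
g=[.5905,.1946,.196]
for zt in(.113,.116):
  for m in((-.02,-.012,zt),(.02,-.012,zt),(-.02,-.012,zt-.044),(.02,-.012,zt-.044)): print("cas",crop(W(g,m)))
o=[("side",C(*q),m) for q,m in[((768,298),(.095,-.018,.042)),((782,240),(.095,.018,.042)),((474,268),(-.065,-.031,.034))]]
print(fit(o,p))
E
```

```text
hl [782. 247.]
hr [769. 302.]
wf [644. 270.]
wb [560. 252.]
wfr [637. 295.]
pr [589. 292.]
gr [473. 266.]
cas [555. 190.]
cas [632. 206.]
cas [555. 237.]
cas [629. 253.]
cas [555. 186.]
cas [632. 203.]
cas [555. 234.]
cas [629. 250.]
(array([0.5887, 0.2072, 0.2251]), array([[-0.2502,  0.3739],
       [ 0.3276, -0.2371],
       [-0.0709, -0.1273]]))
```

```bash
python3 -m inch '.003 .001 0 -.003 .03;.003 .001 .02 -.003 .03;.003 .001 .035 -.003 .03;.003 .001 .045 -.003 .03;.003 .001 .050 -.003 .03' 
python3 -m inch '0 0 0 0 .03;0 0 0 0 .03'
python3 go.py .5908 .1978 .0465 .2
```

```text
clock: 10.55
position: [0.5909, 0.1989, 0.2134]
ee_rot: [-1.988, -2.431, 0.003]
force: [-0.1, -0.6, -0.4]
width: 0.438
gripper_force: 12.0
clock: 10.75
position: [0.5914, 0.1995, 0.2151]
ee_rot: [1.988, 2.432, 0.001]
force: [-0.4, -0.0, -0.2]
width: 0.432
gripper_force: 12.0
shift [-0.0015 -0.0009  0.0096] roll 0.0 now [0.5914 0.1995 0.0561] yaw 0.2 j [-0.04  0.71 -0.56  1.72  0.48  0.85 -0.62] t 10.75
```

```bash
python3 -m inch '-.001 -.001 .004 0 .03;-.001 -.001 .006 0 .03;-.001 -.001 .006 0 .03' | grep -E "pos|force"
python3 -m inch '0 0 .001 0 .03;0 0 .002 0 .03;0 0 .002 0 .03'| grep -E "pos|force"
python3 -m inch '0 0 .001 0 .03;0 0 .002 0 .03;0 0 .002 0 .03'| grep -E "pos|force"
```

```text
position: [0.5904, 0.198, 0.2086]
force: [0.1, -0.7, -1.2]
gripper_force: 12.0
position: [0.5905, 0.1982, 0.2069]
force: [-0.1, -1.7, 1.1]
gripper_force: 12.0
position: [0.5904, 0.1983, 0.2061]
force: [-4.9, -2.7, 13.6]
gripper_force: 12.0
```

Contact came at the expected floor height. Releasing.

```bash
python3 -m inch '0 0 -.001 0 .03;0 0 -.001 0 .066;0 0 -.001 0 .066;0 0 -.001 0 .066;0 0 -.001 0 .066' | grep -E "pos|force|width"
python3 -m inch '0 0 0 0 .066;0 0 -.03 0 .066;0 0 -.07 0 .066;0 0 -.12 0 .066;0 0 -.15 0 .0918' | grep -E "pos|force|width"; python3 go.py .45 .05 .2 -1.37
```

```text
position: [0.5904, 0.1981, 0.2055]
force: [-0.1, 0.2, 0.0]
width: 0.706
gripper_force: 0.0
position: [0.5907, 0.1987, 0.3594]
force: [0.8, 1.2, 0.5]
width: 0.765
gripper_force: 0.0
shift [-0.1177 -0.1675 -0.0003] roll 1.57 now [0.5907 0.1987 0.2004] yaw 0.2 j [ 0.01  0.55 -0.64  1.6   0.36  1.11 -0.52] t 12.65
```

```bash
python3 -m inch '-.118 -.168 0 1.57 .0918;-.118 -.168 0 1.57 .0918;-.118 -.168 0 1.57 .0918;-.118 -.168 0 1.57 .0918;-.118 -.168 0 1.57 .0918' >/dev/null
python3 - <<'E'
from h import *
np.set_printoptions(precision=4,suppress=True)
t=snap("top","top5");s=snap("side","side5")
out=[]
for c,i in(("top",t),("side",s)):
    r,q=np.round(proj(c,[.56,.2,.03])).astype(int);print(c,r-50,q-40)
    out.append(cv2.resize(i[r-50:r+50,q-40:q+40,::-1],None,fx=5,fy=5,interpolation=2))
cv2.imwrite("pics/m5.png",np.hstack(out))
for c in("top","side"):
  for d in arm.place_of(c,"cassette_center")[:1]: print(d["conf"],atz(c,d["point"],.034))
E
python3 go.py .506 .1897 .2 -1.37
```

```text
top 149 197
side 134 216
0.6 [0.5853 0.2061 0.034 ]
0.57 [0.5875 0.2137 0.034 ]
shift [ 0.1488 -0.0245 -0.0027] roll 0.825 now [0.4498 0.0497 0.1971] yaw -0.545 j [ 0.21  0.26 -0.53  2.01  0.16  0.91 -0.94] t 13.35
```

View pics/m5.png

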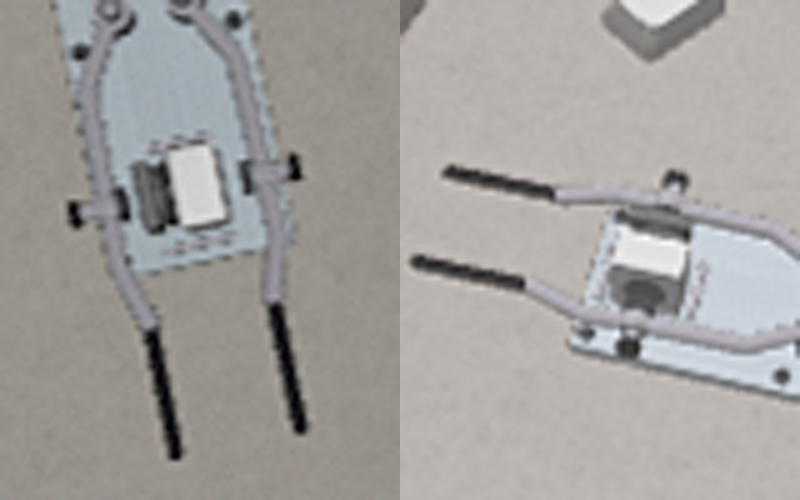

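The open cassette stands square between the cross walls and the open jaws, at top crop (180, 190), with the lid to the left. The grips are free. Moving over them next.

```bash
python3 -m inch '.149 -.0245 0 .825 .0918;.149 -.0245 0 .825 .0918;.149 -.0245 0 .825 .0918;.149 -.0245 0 .825 .0918;.149 -.0245 0 .825 .0918' 3 >/dev/null
python3 go.py .506 .1897 .034 -1.37
```

```text
shift [-0.0023  0.0039  0.1622] roll 0.103 now [0.507  0.1937 0.1962] yaw -1.267 j [-0.17  0.38 -0.39  1.81  0.17  0.98 -1.9 ] t 13.85
```

```bash
python3 -m inch '-.002 .004 0 .103 .0918;-.002 .004 0 .103 .0918;-.002 .004 .04 .103 .0918;-.002 .004 .08 .103 .0918;-.002 .004 .10 .103 .0918' 3 >/dev/null
python3 go.py .506 .1897 .034 -1.37
```

```text
shift [ 0.0022 -0.0043  0.0597] roll 0.003 now [0.5049 0.1851 0.0937] yaw -1.367 j [-0.2   0.5  -0.34  1.93  0.23  0.75 -2.04] t 14.35
```

```bash
python3 -m inch '.002 -.004 0 .003 .0918;.002 -.004 .02 .003 .0918;.002 -.004 .04 .003 .0918;.002 -.004 .056 .003 .0918;.002 -.004 .058 .003 .0918' 3|grep -E "force|width"
python3 go.py .506 .1897 .034 -1.37
python3 - <<'E'
from h import *
s=arm.get_image("side");t=arm.get_image("top")
r,q=np.round(proj("side",[.53,.195,.03])).astype(int)
r2,q2=np.round(proj("top",[.53,.195,.03])).astype(int)
cv2.imwrite("pics/m6.png",cv2.resize(np.hstack([s[r-50:r+50,q-50:q+50,::-1],t[r2-50:r2+50,q2-30:q2+30,::-1]]),None,fx=5,fy=5,interpolation=2))
E
```

```text
force: [-0.7, -0.5, -0.4]
width: 0.997
gripper_force: 0.0
shift [-0.0009 -0.0001  0.0043] roll -0.004 now [0.5069 0.1897 0.0383] yaw -1.374 j [-0.24  0.59 -0.3   1.96  0.28  0.64 -2.09] t 14.85
```

View pics/m6.png

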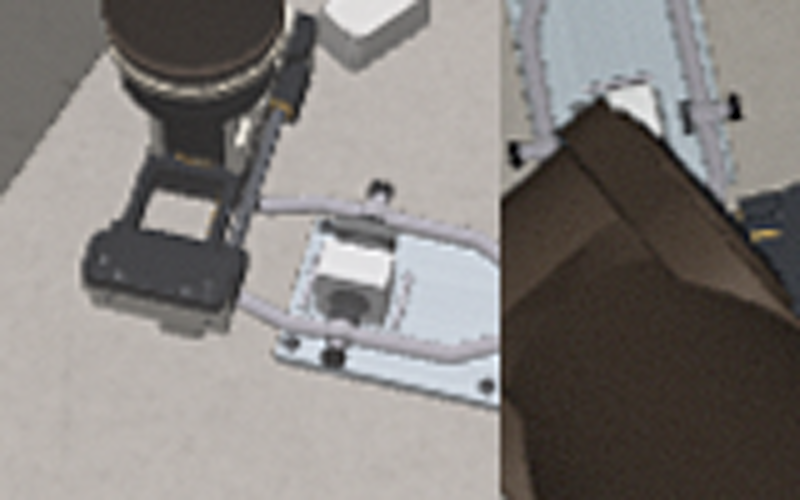

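The open gripper straddles the grips, and the cassette is still in the nest at crop (352, 265). Starting the slow squeeze at 3 N.

```bash
f(){ grep -E "clock|force|width" | tr '\n' ' '; echo; }
python3 -m inch '0 0 .004 0 .086;0 0 .004 0 .082;0 0 .004 0 .078;0 0 .004 0 .074;0 0 .004 0 .071' 3|f
python3 -m inch '0 0 0 0 .068;0 0 0 0 .066;0 0 0 0 .064;0 0 0 0 .062;0 0 0 0 .060' 3|f
python3 -m inch '0 0 0 0 .058;0 0 0 0 .056;0 0 0 0 .054;0 0 0 0 .052;0 0 0 0 .050' 3|f
```

```text
clock: 15.45 force: [0.6, 0.3, 0.8] width: 0.786 gripper_force: 0.0 
clock: 15.95 force: [-0.5, 0.4, 1.2] width: 0.663 gripper_force: 0.7 
clock: 16.45 force: [-1.7, -0.3, -0.6] width: 0.55 gripper_force: 0.9
```

```bash
f(){ grep -E "clock|force|width" | tr '\n' ' '; echo; }
python3 -m inch '0 0 0 0 .049;0 0 0 0 .048;0 0 0 0 .047;0 0 0 0 .046;0 0 0 0 .045' 3|f
python3 -m inch '0 0 0 0 .044;0 0 0 0 .043;0 0 0 0 .042;0 0 0 0 .041;0 0 0 0 .040' 3|f
```

```text
clock: 16.95 force: [-2.4, -0.5, -0.1] width: 0.492 gripper_force: 1.2 
clock: 17.45 force: [-3.0, -0.1, -0.3] width: 0.48 gripper_force: 3.1
```

The jaws now bear on the cassette at a 44 mm opening. Ramping the force.

```bash
f(){ grep -E "clock|force|width" | tr '\n' ' '; echo; }
python3 -m inch '0 0 0 0 .038;0 0 0 0 .036;0 0 0 0 .034' 4|f
python3 -m inch '0 0 0 0 .032;0 0 0 0 .032;0 0 0 0 .032' 4.5|f
python3 -m inch '0 0 0 0 .032;0 0 0 0 .032;0 0 0 0 .032' 5|f
```

```text
clock: 17.75 force: [-2.8, 0.8, 0.3] width: 0.471 gripper_force: 4.1 
clock: 18.05 force: [-3.2, -0.5, 0.1] width: 0.471 gripper_force: 4.6 
clock: 18.35 force: [-3.3, -0.8, 0.4] width: 0.473 gripper_force: 5.1
```

```bash
f(){ grep -E "clock|force|width" | tr '\n' ' '; echo; }
python3 -m inch '0 0 0 0 .032;0 0 0 0 .032;0 0 0 0 .032' 5.5|f
python3 -m inch '0 0 0 0 .032;0 0 0 0 .032;0 0 0 0 .032' 6|f
```

```text
clock: 18.65 force: [-3.9, -0.3, -0.6] width: 0.47 gripper_force: 5.6 
clock: 18.95 force: [-4.8, -0.7, -0.7] width: 0.467 gripper_force: 6.1
```

```bash
python3 go.py .506 .1897 .034 -1.37
```

```text
shift [-0.0004 -0.0011  0.0007] roll -0.007 now [0.5066 0.1887 0.0347] yaw -1.377 j [-0.24  0.59 -0.3   1.96  0.28  0.63 -2.1 ] t 18.95
```

```bash
f(){ grep -E "clock|force|width" | tr '\n' ' '; echo; }
python3 -m inch '0 0 0 0 .032;0 0 0 0 .032;0 0 0 0 .032' 6.5|f
```

```text
clock: 19.25 force: [-3.6, -1.5, 0.3] width: 0.457 gripper_force: 6.7
```

```bash
f(){ grep -E "clock|force|width" | tr '\n' ' '; echo; }
python3 -m inch '0 0 0 0 .032;0 0 0 0 .032;0 0 0 0 .032' 7|f
```

```text
clock: 19.55 force: [-4.2, -0.2, -0.3] width: 0.46 gripper_force: 7.2
```

```bash
f(){ grep -E "clock|force|width" | tr '\n' ' '; echo; }
python3 -m inch '0 0 0 0 .032;0 0 0 0 .032;0 0 0 0 .032' 7.5|f
```

```text
clock: 19.85 force: [-5.8, -1.8, -0.7] width: 0.453 gripper_force: 7.7
```

```bash
f(){ grep -E "clock|force|width" | tr '\n' ' '; echo; }
python3 -m inch '0 0 0 0 .032;0 0 0 0 .032;0 0 0 0 .032' 8|f
```

```text
clock: 20.15 force: [-4.5, -1.6, -0.3] width: 0.402 gripper_force: 8.2
```

The lid is giving way. Holding the same force and letting it run.

```bash
f(){ grep -E "clock|force|width" | tr '\n' ' '; echo; }
python3 -m inch '0 0 0 0 .03;0 0 0 0 .03;0 0 0 0 .03' 8|f
python3 -m inch '0 0 0 0 .03;0 0 0 0 .03;0 0 0 0 .03' 8|f
```

```text
clock: 20.45 force: [-5.0, -0.7, -0.7] width: 0.355 gripper_force: 8.2 
clock: 20.75 force: [-4.6, -1.5, -1.2] width: 0.357 gripper_force: 8.2
```

The opening stopped at 32.7 mm, about 9 mm past the peak, while still bearing 8 N. That means the lid is home. Releasing slowly.

```bash
f(){ grep -E "clock|force|width" | tr '\n' ' '; echo; }
python3 -m inch '0 0 0 0 .03;0 0 0 0 .035;0 0 0 0 .040;0 0 0 0 .045;0 0 0 0 .05' 4|f
python3 -m inch '0 0 0 0 .056;0 0 0 0 .062;0 0 0 0 .068;0 0 0 0 .076;0 0 0 0 .084' 4|f
python3 -m inch '0 0 0 0 .0918;0 0 0 0 .0918;0 0 0 0 .0918' 4|f
python3 go.py .506 .1897 .234 -1.37
```

```text
clock: 21.25 force: [0.3, 0.4, -0.3] width: 0.527 gripper_force: 0.7 
clock: 21.75 force: [-0.6, 0.3, -0.7] width: 0.866 gripper_force: 0.0 
clock: 22.05 force: [0.2, -0.2, 0.1] width: 0.999 gripper_force: 0.0 
shift [-0.0005 -0.001  -0.1993] roll -0.007 now [0.5067 0.1888 0.0347] yaw -1.377 j [-0.24  0.59 -0.3   1.96  0.28  0.63 -2.1 ] t 22.05
```

```bash
python3 -m inch '0 0 -.03 0 .0918;0 0 -.07 0 .0918;0 0 -.11 0 .0918;0 0 -.15 0 .0918;0 0 -.18 0 .0918' >/dev/null
python3 go.py .44 .02 .22 -1.0
python3 -m inch '-.1 .15 0 0 .0918;-.1 .15 0 0 .0918;-.1 .15 0 0 .0918;-.1 .15 0 0 .0918;-.1 .15 0 0 .0918'
python3 - <<'E'
from h import *
np.set_printoptions(precision=4,suppress=True)
out=[]
for c in("top","side"):
    i=arm.get_image(c);r,q=np.round(proj(c,[.56,.2,.03])).astype(int)
    out.append(cv2.resize(i[r-50:r+50,q-40:q+40,::-1],None,fx=5,fy=5,interpolation=2))
    for d in arm.place_of(c,"cassette_center")[:1]: print(d["conf"],atz(c,d["point"],.034))
cv2.imwrite("pics/m7.png",np.hstack(out))
E
```

```text
shift [-0.0979  0.153  -0.0029] roll -0.377 now [0.5067 0.1889 0.2174] yaw -1.377 j [-0.17  0.36 -0.38  1.79  0.15  1.02 -1.98] t 22.55
clock: 23.05
position: [0.4357, 0.0183, 0.3736]
ee_rot: [3.126, 0.294, -0.002]
force: [-0.1, -0.6, -0.1]
width: 0.996
gripper_force: 0.0
0.77 [0.5896 0.214  0.034 ]
```

View pics/m7.png

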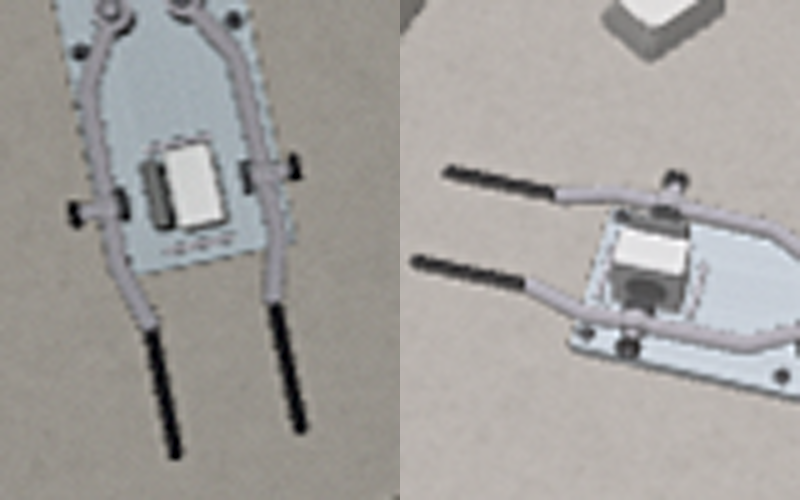

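The lid now sits against the base, with the seam closed at top crop (175, 190). The cassette is square in the nest, the handles are back in their open pose, and the robot is clear. Handing in.

```bash
python3 -c "from cell import arm; print(arm.sign_off())"
```

```text
the job is handed in; nothing more can be done
None
```

The cassette is shut and square in the nest, the handles sprung open and the arm clear; the lid gave at about 8 N per grip and ran home, and the job is handed in (no verdict was returned).

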